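Latch the make-up case

TASK

Fasten the make-up case that stands ajar on the dressing table: lift the loose steel loop of its draw latch over the keeper's hook so that it drops in behind it, then press the latch's lever over past centre until it lies fully flat and the lid is drawn shut. Work gently: stop pressing as soon as the lever is home, do not lean hard on the lever or the lid, leave the jar, tin, brush and powder compact undisturbed, and let go at the end.

Things in the scene. Friction and masses are not known exactly. Their poses are not given: they have to be found in the camera images.
- case: Pink make-up case with aluminium edging, 300 mm wide, fixed, standing on its hinges 170 mm tall so the edge that opens faces up. Origin at its foot on the parting line; x horizontally along the latch, y along the width, z up. Deep half x -110 to 0 mm, lid half x 0 to 55 mm plus a 5 mm gap. Nothing on its top within 70 mm of the latch in y
- lid: Lid half of the case, hinged at its foot; origin there, on the parting line; its top is 170 mm up. While the latch is loose a springy seal holds it 5 mm ajar (about 50 N at the keeper to close, but only 8 N on the lever, 50 mm from its pivot)
- pivot (a point): Pivot axis of the latch's lever, mid-width, on the deep half: 30 mm short of the parting line, 12 mm above the case's top. Axes as the case's. All latch parts are plain steel and centred on y = 0 here
- lever (a joint): Lever angle about the pivot (about its -y), rad. The lever points 1.396 + value up from +x. 0: most open, leaning to the lid; it grows as the lever swings over, away from the lid; 1.745: flat on its stop, along -x. Dead centre near 1.62. Stiff (0.14 N m friction): it stays where left, does not snap home and must be pressed onto its stop, felt as a hard rise of force
- handle: The lever's steel strip, the part to press: 22 mm wide, 4 mm thick, from the pivot (its origin) to 68 mm out along its x. The loop is hinged to it 20 mm from the pivot: swinging the lever to flat draws the loop away from the lid, pulling the loop towards the lid raises the lever
- handle_end (a point): Centre of the rounded end of the lever's strip, 64 mm from the pivot. Over its last 16 mm of travel it rubs down against an upright spring clip
- clip_top (a point): Top of the spring clip, a steel tongue 22 mm wide, 30 mm tall on the deep half's top, its face 66 mm to -x of the pivot. The lever's end pushes it back 2 mm and rubs down it, so the last 16 mm to flat take a push growing to about 19 N (50 mm from the pivot) right up to the stop
- loop_pin (a point): Hinge pin of the loop on the lever, 20 mm from the pivot. The loop swings freely on it and falls when let go. It is a stiff steel rectangle 36 mm wide over its two side strips (each 4 mm wide, 6 mm high, 28 mm apart inside), which can be gripped from above about 15 mm short of the end bar
- loop_bar (a point): Centre of the loop's end bar, a 6 mm round bar across y, 64.5 mm from its pin. At the start it rests loosely on top of the keeper's hook. Lifted 5 mm and drawn in +x to about 12 mm past the keeper point (7 to 13 N, from the stiff lever) (lever near 0.15) it can go down behind the hook, to 1.5 mm below the keeper point
- keeper (a point): Seat of the hooked bar, 4.5 mm above the lid's top. Axes as the lid's. The keeper, 20 mm wide, is a steel hook on the lid: its post's far face is 3 mm to -x of here; its head (underside 4.5 mm, top 8.5 mm above here) reaches 6 mm to +x, so the bar's centre passes beyond +9 mm, goes down and is drawn back under the head. From pivot along x: 49.5 mm ajar, 44.5 mm shut
- compact: Round black powder compact, 68 mm across, 16 mm high, lying loose on the deep half's top, 110 mm to the side of the latch; origin under its centre. Leave it
- jar: Cream jar, 60 mm across, 55 mm high, on the table on the robot's side of the case; origin under its centre. Leave it
- tin: Round tin, 68 mm across, 45 mm high, next to the jar; origin under its centre. Leave it
- brush: Make-up brush 170 mm long, 30 mm across its round head, lying on the table beyond the case. Leave it

How it is judged:
On the way:
1. the loop's bar is down behind the keeper's hook: within 4 mm above and 5 mm below the seat, not more than 3 mm to its near and 16 mm to its far side, while the lever still stands up (angle under 1.5) (x of loop_bar in the frame of keeper between -0.003 and 0.016 m and z of loop_bar in the frame of keeper between -0.005 and 0.004 m and value of joint lever below 1.5 rad), for 0.2 s.
At the end, for the whole second after the job is handed in: Lever at rest flat on its stop (angle over 1.72; stop 1.745), bar in the keeper (within 3 mm along the latch, under the head), lid drawn shut (keeper under 46.2 mm from the pivot along x), jar, tin, brush and compact within 20 mm of where they began (value of joint lever above 1.72 rad and x of loop_bar in the frame of keeper between -0.003 and 0.003 m and z of loop_bar in the frame of keeper between -0.005 and 0.004 m and x of keeper in the frame of pivot below 0.0462 m and velocity of joint lever below 0.05 rad/s and distance of each of compact, jar, tin, brush from where it was at the start of the episode below 0.02 m); the robot touches nothing.
It fails at once if the lever is pressed with more than 40 N (contact force between any of the fingers, the arm and handle above 40 N).
It fails at once if the lid or its keeper is pressed by the robot with more than 40 N (contact force between any of the fingers, the arm and lid above 40 N).
It fails at once if the jar, tin, brush or compact is moved by more than 20 mm (distance of any of compact, jar, tin, brush from where it was at the start of the episode above 0.02 m).
It also fails if it takes over 58 s, if anything falls off the work surface, if the arm or the gripper's body presses on something with over 40 N, if the wrist force passes 120 N, or if a joint passes its speed limit or range.

ROBOT

A 7-joint arm with a two-finger parallel gripper is mounted at the origin on the work surface. World frame = base frame: x ahead of the robot, y to its left, z up, the work surface at z = 0. Lengths are in m, angles in rad, forces in N, time in s.
With the tool pointing down it reaches from about 0.35 to 0.9 m from the base axis. Payload 19.9 kg.
Tool frame: the origin (TCP) lies at the centre of the arm's flange, where the gripper is bolted on; the fingertips stand 199 mm ahead of it and the grasp point (between the pads) lies 180 mm ahead of it (manip.hold_point_z is the distance from the TCP to the grasp point, in m); z points along the fingers, y is the line along which they close (so a half turn about z gives the same grasp; the last joint's range is limited). The gripper opens to 94 mm and grips with 3 to 60 N. Pads are 16 mm wide; open, the fingers measure 119 mm over their backs; the gripper's body (75 mm by 177 mm) begins 78 mm behind the grasp point.
Start: joints at [1.3, 0.417, -0.01, 1.614, 0.005, 1.111, -0.053], TCP at [0.142, -0.609, 0.405] pointing down, gripper open.
Joint ranges: [-2.81, 2.81], [-0.39, 2.02], [-1.27, 1.25], [0.06, 2.57], [-1.19, 4.33], [0.19, 2], [-2.82, 2.82]. Speed limits (rad/s): [1.89, 1.89, 2.39, 2.39, 3.01, 3.01, 3.01].

INTERFACE

Orientations are given as a rotation vector (axis times angle).
In Python, from rig import status, vision, ticket, manip gives the robot as it stands.
- The arm moves only by the tool play_rows, never from a script. Its argument "targets" is a list of rows, each a list of 7 numbers: the shift along the tool's x, y, z in m, then the turn, a rotation vector about the tool's x, y, z in rad, then the closure, from -1 (fully open) to 1 (shut), so that 0 is half open. In form: [[x, y, z, rx, ry, rz, jaw], ...]. A call has 1 to 12 rows; each row shifts and turns the commanded pose from where the row before left it, along the tool's axes as they then stand; what a row does not reach is not made up. A row lasts 1/8 s, in which the tool goes at most 62.5 mm and 10.7 degrees, less where a joint would pass 70% of its speed; a pose out of reach is approached as far as the arm can. A call is refused whole if a number of a shift passes 0.0625 or a number of a turn 0.188, either way. A call with a gripper value outside its range is refused whole. The fingers move at their own pace and stop on an object; "force" is the grip in N (left out, the last holds). Time passes only in rows, so rows that do not move let the fingers close. It gives the time, the measured TCP pose, the force, the opening and the grip force at its end, in the units of the state.
- status.state(): the state, without advancing time (a new reading comes with each control period).
- vision.read_camera(name): name is "scene" or "top"; returns the picture (400x640x3 uint8, red, green, blue); there is no depth.
- vision.camera_params(name): a dict with "camera_matrix" (3x3 intrinsics, pixels), "extrinsics" (4x4, takes a point from camera to world coordinates). Camera axes: x right, y up, looking along -z (the intrinsics and any distortion apply to the point x, -y, -z); pixel columns grow to the right and rows downward; lengths in m; the calibration is good to about 2 mm. A picture is of the moment at which its call begins. camera_params takes no time and is no camera call.
- ticket.finish_job(): hands the job in; it is judged then, once.
The state is a dict: "time_s": time; "joint_positions": joint angles; "joint_velocities": joint speeds; "tau": joint torques, N m; "eef_pos": TCP position; "eef_rot": TCP orientation; "force": force on the tool from outside, world axes, zero at the start; "ft_torque": the same for the moment, N m; "width": finger opening in m; "gripper_force": force on a finger pad.
Only numpy, scipy, OpenCV 4.12 (cv2) and the standard library are available. Lean on these libraries where they do the work, as an engineer would, in place of code of your own. Each camera call takes 0.05 s, during which the arm holds its last target. There are 200 camera calls.

## Working session

There is one attempt and no reset: what is moved stays moved. The work goes in short steps, Python scripts to look and compute and a tool call to move; the robot and the scene stay as the last step left them, time stands still between calls to the robot, and variables do not carry over. Pictures are saved under pics/ and viewed, at most 10 in all, crops included, and the job is handed in when it is done.

Besides the shell and the picture viewer there is one more tool, called after "Emit:" as a command line: name --pt "numbers of a row" for each row, then --argument value for the rest. play_rows: Moves the arm, as the interface text tells. Its arguments: {"type":"object","properties":{"targets":{"type":"array","items":{"type":"array","items":{"type":"number"}}},"force":{"type":"number"}},"required":["targets"]}

```bash
mkdir -p pics
python3 - <<'E'
from rig import status, vision, manip
import cv2
s=status.state();print({k:s[k] for k in('time_s','eef_pos','eef_rot','width','force')},manip.hold_point_z)
for n in('scene','top'):
    im=vision.read_camera(n);cv2.imwrite(f'pics/{n}0.png',im[:,:,::-1])
    p=vision.camera_params(n);print(n,p)
E
```

```text
{'time_s': 0.0, 'eef_pos': array([ 0.14233473, -0.60843711,  0.4040313 ]), 'eef_rot': array([-3.11969506e+00, -3.59990986e-01,  3.69653270e-04]), 'width': 0.09408214889500345, 'force': array([-0.15006145,  0.39471656, -0.01336036])} 0.1804
scene {'camera_matrix': array([[367.20992305,   0.        , 320.47862699],
       [  0.        , 367.20992305, 189.86987778],
       [  0.        ,   0.        ,   1.        ]]), 'extrinsics': array([[-0.18897425, -0.62507564,  0.7573435 ,  1.03244137],
       [ 0.9819198 , -0.12896621,  0.13856846,  0.1246978 ],
       [ 0.01105595,  0.76983645,  0.63814544,  0.58204143],
       [ 0.        ,  0.        ,  0.        ,  1.        ]])}
top {'camera_matrix': array([[516.12298873,   0.        , 316.25425908],
       [  0.        , 516.12298873, 207.09506161],
       [  0.        ,   0.        ,   1.        ]]), 'extrinsics': array([[ 0.00524717,  0.97518117, -0.22134624,  0.32362722],
       [-0.99997667,  0.0041488 , -0.00542685,  0.04997693],
       [-0.00437384,  0.22136955,  0.97518018,  1.26407206],
       [ 0.        ,  0.        ,  0.        ,  1.        ]])}
```

View pics/scene0.png

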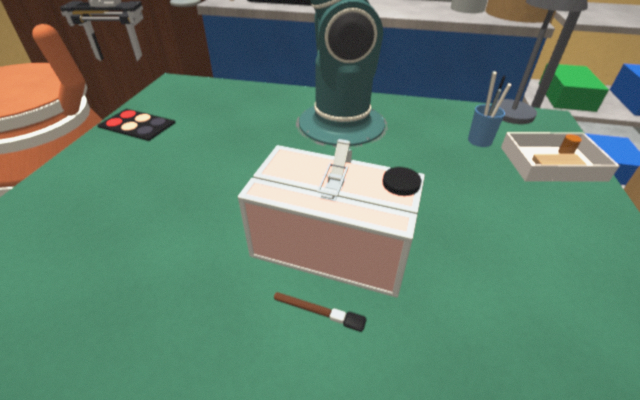

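View pics/top0.png

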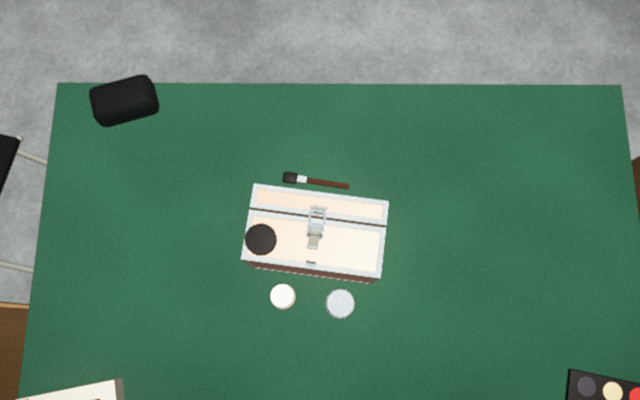

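The scene view shows the case lying across the table: lid on the far side, latch near (337,172), compact at (402,181), brush in front. In the top view the latch runs from (317,208) to (313,248), with the jar at (283,296) and the tin at (340,303). I'll zoom in on both.

Run:
```python
import cv2,numpy as np
a=cv2.imread('pics/top0.png')[175:290,235:395]; b=cv2.imread('pics/scene0.png')[135:235,240:430]
A=cv2.resize(a,(800,575),interpolation=cv2.INTER_CUBIC);cv2.imwrite('pics/c1.png',A)
B=cv2.resize(b,None,fx=4.2,fy=4.2,interpolation=cv2.INTER_CUBIC);cv2.imwrite('pics/c2.png',B[:, :800])
```

```text
(no output)
```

View pics/c1.png

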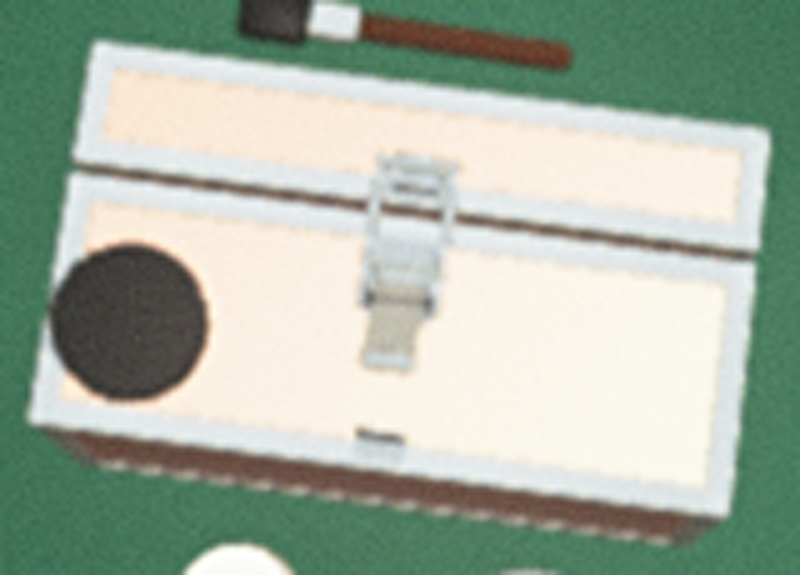

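View pics/c2.png

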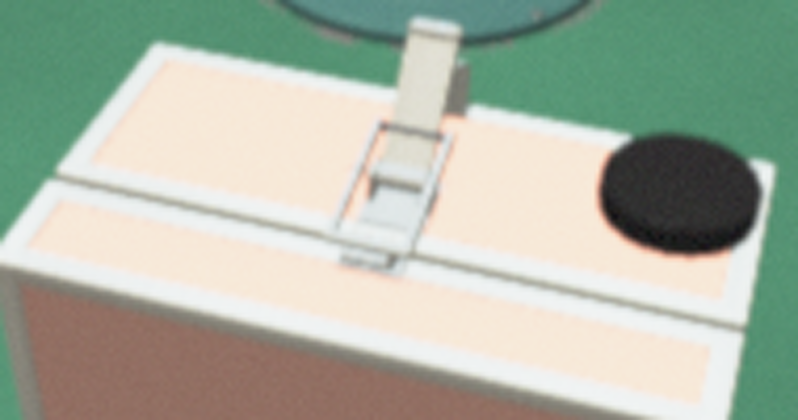

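The crops show the deep half's top corners clearly. In c1 they are at (75,172), (755,258), (30,420) and (728,515). In c2 they are at (160,43), (775,165), (58,170) and (745,327). The lever is upright with its tip at c1 (387,365) / c2 (435,22). The loop bar is at c1 about (418,160) / c2 about (372,264).

```bash
cat > h.py <<'E'
import numpy as np
from rig import vision
def ray(n,px):
    p=vision.camera_params(n);K=p['camera_matrix'];E=p['extrinsics']
    d=np.array([(px[0]-K[0,2])/K[0,0],-(px[1]-K[1,2])/K[1,1],-1]);d=E[:3,:3]@d
    return E[:3,3],d/np.linalg.norm(d)
def onz(n,px,z):
    o,d=ray(n,px);return o+d*(z-o[2])/d[2]
def tri(p1,p2):
    (o1,d1),(o2,d2)=ray('top',p1),ray('scene',p2)
    t=np.linalg.lstsq(np.c_[d1,-d2],o2-o1,rcond=None)[0]
    a,b=o1+t[0]*d1,o2+t[1]*d2;return (a+b)/2,np.linalg.norm(a-b)
def T(u,v):return (235+(u+.5)/5-.5,175+(v+.5)/5-.5)
def S(u,v):return (240+(u+.5)/4.2-.5,135+(v+.5)/4.2-.5)
E
python3 - <<'E'
from h import *
t=np.array([onz('top',T(*p),.17) for p in[(75,172),(755,258),(30,420),(728,515)]])
s=np.array([onz('scene',S(*p),.17) for p in[(58,170),(745,327),(160,43),(775,165)]])
s=s[[1,0,3,2]]
print('top',t[:,:2].round(4).tolist(),'scene',s[:,:2].round(4).tolist())
for q in(t,s,(t+s)/2):
    y=(q[0]-q[1]+q[2]-q[3]);y/=np.linalg.norm(y);x=np.array([y[1],-y[0],0])
    c=q.mean(0)+.055*x; print('yaw',np.degrees(np.arctan2(x[1],x[0])),'origin',c.round(4),'pivot',(c-.03*x).round(4),'keeper',(c+.0195*x).round(4), np.linalg.norm(q[0]-q[1]),np.linalg.norm(q[0]-q[2]))
cs=(t+s)/2
for n,a,b in(('tip',(387,367),(435,22)),('bar',(418,160),(372,264)),):
    P,e=tri(T(*a),S(*b));d=P-c;print(n,P.round(4),e.round(4),'case frame',(d@x).round(4),(d@y).round(4))
E
```

```text
top [[0.5671, 0.2009], [0.5304, -0.0936], [0.4589, 0.2164], [0.4202, -0.0795]] scene [[0.5685, 0.2016], [0.5265, -0.0938], [0.4585, 0.2158], [0.4186, -0.0784]]
yaw -7.284931147404137 origin [0.5487 0.0541 0.17  ] pivot [0.519  0.0579 0.17  ] keeper [0.5681 0.0516 0.17  ] 0.29672484400152566 0.10926189742947343
yaw -7.908679561556112 origin [0.5475 0.0537 0.17  ] pivot [0.5178 0.0579 0.17  ] keeper [0.5669 0.051  0.17  ] 0.29841854196927664 0.11092382280076944
yaw -7.596869878982812 origin [0.5481 0.0539 0.17  ] pivot [0.5184 0.0579 0.17  ] keeper [0.5675 0.0513 0.17  ] 0.29756058840003685 0.11009010186452386
tip [0.4732 0.063  0.2334] 0.0016 case frame -0.0754 -0.0009
bar [0.571  0.0527 0.1788] 0.0018 case frame 0.0228 0.0018
```

Emit:
play_rows --pt "0 0 -0.04 0 0 0.1815 -1" --pt "0 0 -0.04 0 0 0.1815 -1" --pt "0.022 -0.05 0 0 0 0 -1" --pt "0.022 -0.05 0 0 0 0 -1" --pt "0.022 -0.05 0 0 0 0 -1" --pt "0.022 -0.05 0 0 0 0 -1" --pt "0.022 -0.05 0 0 0 0 -1" --pt "0.022 -0.05 0 0 0 0 -1" --pt "0.022 -0.05 0 0 0 0 -1" --pt "0.022 -0.05 0 0 0 0 -1" --pt "0.022 -0.05 0 0 0 0 -1" --pt "0.022 -0.05 0 0 0 0 -1" --force 25

```text
time_s: 1.6
eef_pos: [0.4273, -0.1405, 0.4847]
eef_rot: [3.134, -0.209, 0.0]
force: [1.8, -0.9, -1.1]
width: 0.094
gripper_force: 0.0
```

```bash
cat > g.py <<'E'
import numpy as np
from rig import status
from scipy.spatial.transform import Rotation as R
# report the fingertip in the case frame (mm, relative to pivot, z up), heading and force in case axes
def rep():
    s=status.state();a=np.radians(-7.6);x=np.array([np.cos(a),np.sin(a),0]);y=np.array([-x[1],x[0],0])
    r=R.from_rotvec(s['eef_rot']);M=r.as_matrix();p=np.array(s['eef_pos'])+.199*M[:,2]
    d=p-np.array([.5184,.0579,.182]);C=np.array([x,y,[0,0,1]])
    print('t',round(s['time_s'],2),'tip mm',(C@d*1e3).round(1),'tool x yaw',np.degrees(np.arctan2(M[1,0],M[0,0])).round(2),'z',M[:,2].round(3),'F',(C@s['force']).round(1),'w',round(s['width']*1e3,1),'grip',round(float(np.max(s['gripper_force'])),1))
E
python3 -c "from g import rep;rep()"
```

```text
t 1.6 tip mm [ -64.  -208.8  103.7] tool x yaw -7.64 z [ 0. -0. -1.] F [ 1.9 -0.7 -1.1] w 94.0 grip 0.0
```

Emit:
play_rows --pt "0.02 -0.041 0 0 0 0 -1" --pt "0.02 -0.041 0 0 0 0 -1" --pt "0.02 -0.041 0 0 0 0 -1" --pt "0.02 -0.041 0 0 0 0 -1" --pt "0.0185 -0.041 0 0 0 0 -1" --pt "0 0 0.03 0 0 0 -1" --pt "0 0 0.03 0 0 0 -1" --pt "0 0 0.01 0 0 0 -1" --pt "0 0 0 0 0 0 -1"

```text
time_s: 2.72
eef_pos: [0.5517, 0.0478, 0.4147]
eef_rot: [-3.134, 0.209, 0.001]
force: [0.7, -1.0, 0.8]
width: 0.094
gripper_force: 0.0
```

Run:
```python
from g import rep;rep()
from rig import vision
import cv2,numpy as np
a=vision.read_camera('top')[175:290,235:395];b=vision.read_camera('scene')[115:215,260:420]
f=lambda i:cv2.resize(i[:,:,::-1],(800,int(i.shape[0]*5)),interpolation=cv2.INTER_CUBIC)
cv2.imwrite('pics/s1.png',f(b))
```

```text
t 2.73 tip mm [34.2 -5.6 33.7] tool x yaw -7.64 z [-0.001  0.    -1.   ] F [ 0.8 -0.9  0.8] w 94.0 grip 0.0
```

View pics/s1.png

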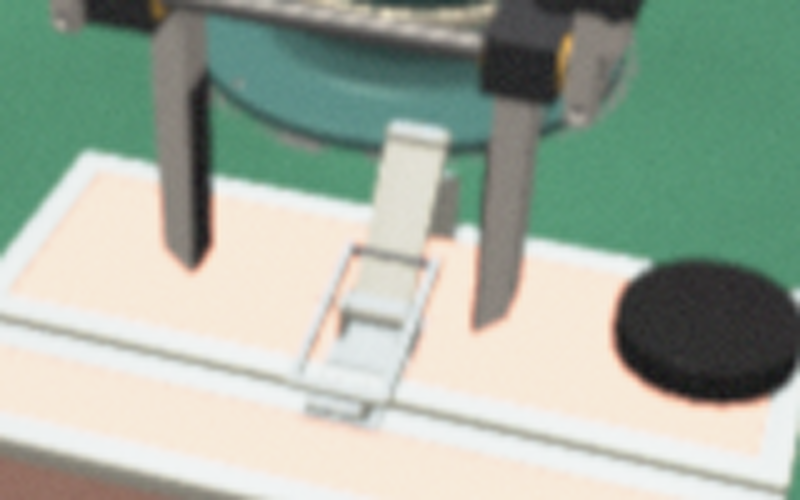

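The open fingers straddle the loop, with tips near (190,268) and (480,328) and the loop bar near (340,410). Next I go down and grip gently.

Emit:
play_rows --pt "0.0013 -0.0056 0.016 0 0 0 -1" --pt "0 0 0.012 0 0 0 -1" --pt "0 0 0.0055 0 0 0 -1" --pt "0 0 0 0 0 0 -0.1" --pt "0 0 0 0 0 0 -0.1" --pt "0 0 0 0 0 0 -0.1" --pt "0 0 0 0 0 0 -0.1" --force 25

```text
time_s: 3.7
eef_pos: [0.5537, 0.0532, 0.3814]
eef_rot: [-3.135, 0.209, -0.001]
force: [-0.1, 0.6, 0.3]
width: 0.0575
gripper_force: 0.0
```

```bash
python3 -c "from g import rep;rep()"
```

```text
t 3.7 tip mm [35.7  0.1  0.4] tool x yaw -7.64 z [ 0.  0. -1.] F [-0.1  0.6  0.3] w 57.5 grip 0.0
```

Emit:
play_rows --pt "0 0 0 0 0 0 0.1" --pt "0 0 0 0 0 0 0.2" --pt "0 0 0 0 0 0 0.3" --pt "0 0 0 0 0 0 0.4" --pt "0 0 0 0 0 0 0.4" --pt "0 0 0 0 0 0 0.4" --force 25

```text
time_s: 4.45
eef_pos: [0.5537, 0.0531, 0.3812]
eef_rot: [3.134, -0.209, 0.0]
force: [-0.0, -3.4, 0.5]
width: 0.0353
gripper_force: 25.0
```

```bash
python3 -c "from g import rep;rep()"
```

```text
t 4.45 tip mm [35.7 -0.1  0.2] tool x yaw -7.64 z [ 0. -0. -1.] F [ 0.4 -3.4  0.5] w 35.3 grip 25.0
```

Emit:
play_rows --pt "0 0 -0.003 0 0 0 0.6" --pt "0 0 -0.003 0 0 0 0.6" --pt "0.002 0 0 0 0 0 0.6" --pt "0.003 0 0 0 0 0 0.6" --pt "0.003 0 0 0 0 0 0.6" --pt "0 0 0 0 0 0 0.6" --force 40

```text
time_s: 5.2
eef_pos: [0.561, 0.0523, 0.3869]
eef_rot: [3.134, -0.209, -0.005]
force: [-9.4, -3.9, 4.8]
width: 0.0356
gripper_force: 40.0
```

```bash
python3 -c "from g import rep;rep()"
```

```text
t 5.2 tip mm [42.3 -0.   5.9] tool x yaw -7.62 z [-0.003 -0.    -1.   ] F [-8.8 -5.1  4.8] w 35.6 grip 40.0
```

Emit:
play_rows --pt "0.002 0 0 0 0 0 0.6" --pt "0.002 0 0 0 0 0 0.6" --pt "0.002 0 0 0 0 0 0.6" --pt "0.002 0 0 0 0 0 0.6" --pt "0 0 0 0 0 0 0.6"

```text
time_s: 5.82
eef_pos: [0.5693, 0.0513, 0.3873]
eef_rot: [3.134, -0.209, -0.003]
force: [-5.5, -3.6, 5.2]
width: 0.0354
gripper_force: 40.0
```

Run:
```python
from g import rep;rep()
from rig import vision
import cv2,numpy as np
b=vision.read_camera('scene')[115:215,260:420];a=vision.read_camera('top')[195:260,275:355]
cv2.imwrite('pics/s2.png',np.hstack([cv2.resize(b,None,fx=3,fy=3,interpolation=2),cv2.resize(a,(300,300),interpolation=2)])[:,:,::-1])
```

```text
t 5.83 tip mm [51.   0.1  6.3] tool x yaw -7.63 z [-0.002 -0.    -1.   ] F [-5.  -4.3  5.2] w 35.4 grip 40.0
```

View pics/s2.png

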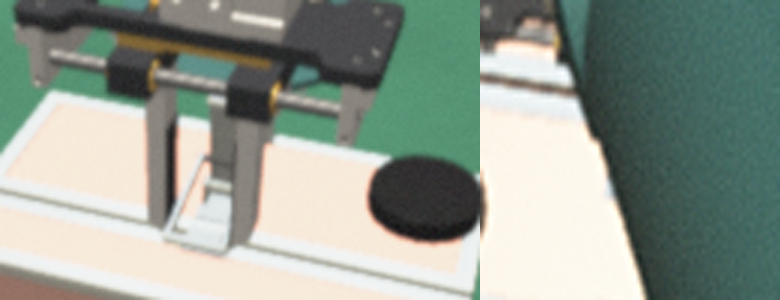

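The loop is lifted and pulled out, and the lever now stands nearly upright between the fingers at (222,120). I'll pull 1 mm more, then lower along the loop's arc.

Emit:
play_rows --pt "0.001 0 0 0 0 0 0.6" --pt "-0.0003 0 0.0018 0 0 0 0.6" --pt "-0.0003 0 0.0018 0 0 0 0.6" --pt "-0.0005 0 0.002 0 0 0 0.6" --pt "-0.0005 0 0.002 0 0 0 0.6" --pt "0 0 0 0 0 0 0.6"

```text
time_s: 6.68
eef_pos: [0.5691, 0.0512, 0.3801]
eef_rot: [3.134, -0.209, 0.001]
force: [0.3, -3.9, 6.6]
width: 0.0354
gripper_force: 40.0
```

```bash
python3 -c "from g import rep;rep()"
```

```text
t 6.67 tip mm [51.3  0.  -0.9] tool x yaw -7.64 z [ 0.001 -0.    -1.   ] F [ 0.8 -3.8  6.6] w 35.4 grip 40.0
```

Emit:
play_rows --pt "-0.0007 0 0.002 0 0 0 0.6" --pt "-0.0007 0 0.002 0 0 0 0.6" --pt "-0.0009 0 0.002 0 0 0 0.6" --pt "0 0 0 0 0 0 0.6"

```text
time_s: 7.18
eef_pos: [0.5671, 0.0514, 0.3742]
eef_rot: [3.135, -0.21, 0.002]
force: [1.8, -4.4, 5.1]
width: 0.0354
gripper_force: 40.0
```

```bash
python3 -c "from g import rep;rep()"
```

```text
t 7.17 tip mm [49.4 -0.  -6.8] tool x yaw -7.65 z [ 0.001 -0.    -1.   ] F [ 2.4 -4.2  5.1] w 35.4 grip 40.0
```

Emit:
play_rows --pt "0 0 0 0 0 0 0.25" --pt "0 0 0 0 0 0 0" --pt "0 0 0 0 0 0 -0.1" --pt "0 0 0 0 0 0 -0.1" --pt "0 0 -0.03 0 0 0 -0.1" --pt "0 0 -0.05 0 0 0 0" --pt "0 0 -0.06 0 0 0 1" --pt "0.04 0 0 0 0 0 1" --pt "0 0 0 0 0 0 1"

```text
time_s: 8.3
eef_pos: [0.6077, 0.0455, 0.5131]
eef_rot: [-3.134, 0.211, 0.0]
force: [0.3, 0.7, -1.0]
width: 0.0204
gripper_force: 0.0
```

Run:
```python
from g import rep;rep()
from rig import vision
import cv2,numpy as np
b=vision.read_camera('scene');cv2.imwrite('pics/s3full.png',b[:,:,::-1])
cv2.imwrite('pics/s3.png',cv2.resize(b[130:215,290:400],None,fx=7,fy=7,interpolation=2)[:,:,::-1])
```

```text
t 8.3 tip mm [ 90.1  -0.3 132.1] tool x yaw -7.7 z [-0.     0.001 -1.   ] F [ 0.2  0.7 -1. ] w 20.4 grip 0.0
```

View pics/s3.png

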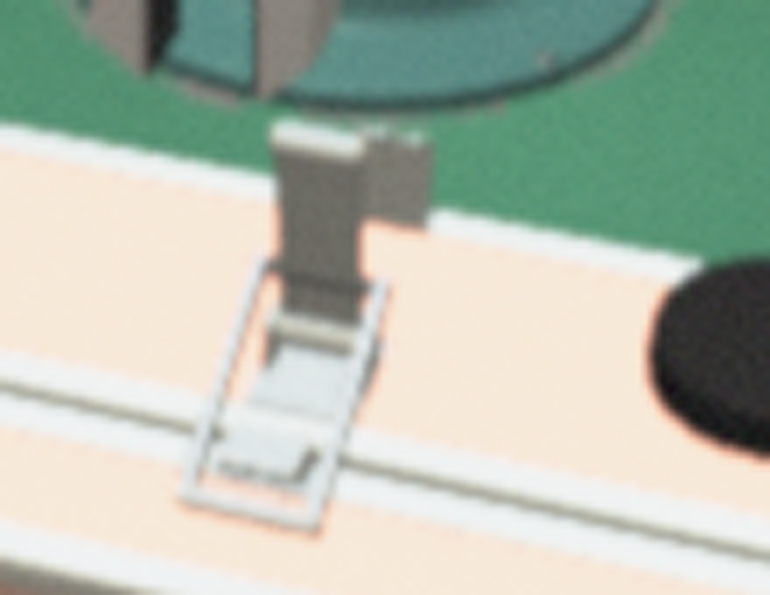

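The bar (250,510) lies in front of the keeper's head (265,465), and the lever is fully upright. Now I push the lever over with closed fingers.

Emit:
play_rows --pt "-0.025 0 0.04 0 0 0 1" --pt "-0.025 0 0.04 0 0 0 1" --pt "-0.008 0 0 0 0 0 1" --pt "-0.005 0 0 0 0 0 1" --pt "-0.005 0 0 0 0 0 1" --pt "-0.005 0 0 0 0 0 1" --pt "-0.005 0 0 0 0 0 1" --pt "0 0 0 0 0 0 1" --force 20

```text
time_s: 9.35
eef_pos: [0.5287, 0.0566, 0.4336]
eef_rot: [3.135, -0.209, -0.0]
force: [0.9, 0.1, 0.0]
width: 0.0005
gripper_force: 0.0
```

```bash
python3 -c "from g import rep;rep()"
```

```text
t 9.35 tip mm [10.4  0.1 52.6] tool x yaw -7.62 z [-0. -0. -1.] F [0.9 0.2 0. ] w 0.5 grip 0.0
```

Emit:
play_rows --pt "-0.0065 0 0.0003 0 0 0 1" --pt "-0.0065 0 0.0003 0 0 0 1" --pt "-0.006 0 0.0005 0 0 0 1" --pt "-0.006 0 0.0025 0 0 0 1" --pt "-0.0055 0 0.003 0 0 0 1" --pt "-0.005 0 0.0035 0 0 0 1" --pt "0 0 0 0 0 0 1"

```text
time_s: 10.22
eef_pos: [0.4936, 0.0613, 0.4234]
eef_rot: [3.135, -0.209, 0.0]
force: [3.0, -0.5, 1.1]
width: 0.0007
gripper_force: 1.3
```

```bash
python3 -c "from g import rep;rep()"
```

```text
t 10.22 tip mm [-25.    0.1  42.4] tool x yaw -7.63 z [ 0. -0. -1.] F [ 3.  -0.1  1.1] w 0.7 grip 1.3
```

Emit:
play_rows --pt "-0.0036 0 0.003 0 0 0 1" --pt "-0.0034 0 0.0033 0 0 0 1" --pt "-0.003 0 0.0036 0 0 0 1" --pt "-0.0028 0 0.0038 0 0 0 1" --pt "0 0 0 0 0 0 1"

```text
time_s: 10.85
eef_pos: [0.4812, 0.0629, 0.4097]
eef_rot: [-3.134, 0.209, -0.0]
force: [3.4, -1.2, 1.7]
width: 0.0004
gripper_force: 1.6
```

Run:
```python
from g import rep;rep()
from rig import vision
import cv2,numpy as np
b=vision.read_camera('scene')
cv2.imwrite('pics/s4.png',cv2.resize(b[130:215,290:400],None,fx=7,fy=7,interpolation=2)[:,:,::-1])
```

```text
t 10.85 tip mm [-37.5   0.1  28.7] tool x yaw -7.64 z [ 0.  0. -1.] F [ 3.5 -0.7  1.7] w 0.4 grip 1.6
```

View pics/s4.png

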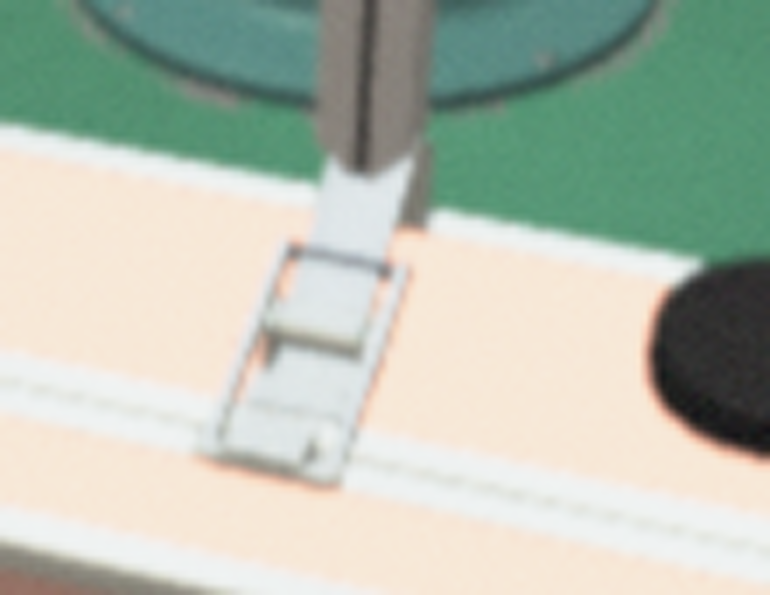

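The bar has drawn under the hook at (270,465) and the lid gap is closing. The lever follows the fingers, so I continue.

Emit:
play_rows --pt "-0.0022 0 0.004 0 0 0 1" --pt "-0.002 0 0.0044 0 0 0 1" --pt "-0.0016 0 0.0044 0 0 0 1" --pt "0 0 0 0 0 0 1"

```text
time_s: 11.4
eef_pos: [0.475, 0.0638, 0.3964]
eef_rot: [3.135, -0.209, -0.003]
force: [0.8, 0.7, -0.2]
width: 0.0005
gripper_force: 0.1
```

```bash
python3 -c "from g import rep;rep()"
```

```text
t 11.4 tip mm [-44.2   0.1  15.4] tool x yaw -7.62 z [-0.002  0.    -1.   ] F [ 0.7  0.8 -0.2] w 0.5 grip 0.1
```

Emit:
play_rows --pt "-0.0005 0 0.002 0 0 0 1" --pt "-0.0005 0 0.002 0 0 0 1" --pt "0 0 0 0 0 0 1"

```text
time_s: 11.78
eef_pos: [0.4742, 0.064, 0.3929]
eef_rot: [3.135, -0.209, -0.001]
force: [-2.0, -0.6, 4.7]
width: 0.0009
gripper_force: 2.4
```

```bash
python3 -c "from g import rep;rep()"
```

```text
t 11.78 tip mm [-44.8   0.2  11.9] tool x yaw -7.62 z [-0.001 -0.    -1.   ] F [-1.9 -0.9  4.7] w 0.9 grip 2.4
```

Emit:
play_rows --pt "0 0 0.0015 0 0 0 1" --pt "0 0 0.0015 0 0 0 1" --pt "0 0 0 0 0 0 1"

```text
time_s: 12.15
eef_pos: [0.474, 0.0641, 0.3899]
eef_rot: [3.134, -0.209, -0.002]
force: [-5.0, -0.5, 9.7]
width: 0.0006
gripper_force: 4.4
```

```bash
python3 -c "from g import rep;rep()"
```

```text
t 12.15 tip mm [-45.1   0.2   8.9] tool x yaw -7.62 z [-0.002 -0.    -1.   ] F [-4.9 -1.1  9.7] w 0.6 grip 4.4
```

Emit:
play_rows --pt "0 0 0.0015 0 0 0 1" --pt "0 0 0.0015 0 0 0 1" --pt "0 0 0 0 0 0 1"

```text
time_s: 12.52
eef_pos: [0.4738, 0.0641, 0.3868]
eef_rot: [3.134, -0.209, -0.003]
force: [-7.0, 0.8, 8.8]
width: 0.0002
gripper_force: 4.4
```

```bash
python3 -c "from g import rep;rep()"
```

```text
t 12.53 tip mm [-45.4   0.2   5.8] tool x yaw -7.61 z [-0.002 -0.    -1.   ] F [-7.1 -0.1  8.8] w 0.2 grip 4.4
```

Emit:
play_rows --pt "-0.0005 0 0.001 0 0 0 1" --pt "-0.0005 0 0.001 0 0 0 1" --pt "0 0 0 0 0 0 1"

```text
time_s: 12.9
eef_pos: [0.4732, 0.0642, 0.3852]
eef_rot: [3.134, -0.209, -0.001]
force: [-3.7, -0.4, 9.9]
width: 0.0006
gripper_force: 5.3
```

```bash
python3 -c "from g import rep;rep()"
```

```text
t 12.9 tip mm [-45.7   0.2   4.2] tool x yaw -7.62 z [-0.001 -0.    -1.   ] F [-3.6 -0.9  9.9] w 0.6 grip 5.3
```

Emit:
play_rows --pt "0 0 0.001 0 0 0 1" --pt "0 0 0.0005 0 0 0 1" --pt "0 0 0 0 0 0 1"

```text
time_s: 13.28
eef_pos: [0.4732, 0.0642, 0.3837]
eef_rot: [3.134, -0.209, -0.001]
force: [-4.8, -0.8, 12.8]
width: 0.0001
gripper_force: 6.6
```

```bash
python3 -c "from g import rep;rep()"
```

```text
t 13.28 tip mm [-45.8   0.2   2.7] tool x yaw -7.62 z [-0.001 -0.    -1.   ] F [-4.7 -1.5 12.8] w 0.1 grip 6.6
```

Emit:
play_rows --pt "0 0 0.0005 0 0 0 1" --pt "0 0 0.0005 0 0 0 1"

```text
time_s: 13.52
eef_pos: [0.4732, 0.0643, 0.383]
eef_rot: [3.134, -0.209, -0.001]
force: [-10.2, -1.1, 24.9]
width: 0.0003
gripper_force: 12.7
```

Emit:
play_rows --pt "0 0 0.0005 0 0 0 1" --pt "0 0 0 0 0 0 1"

```text
time_s: 13.78
eef_pos: [0.4732, 0.0643, 0.3828]
eef_rot: [3.134, -0.209, -0.001]
force: [-11.1, -1.9, 25.9]
width: 0.0
gripper_force: 12.7
```

Emit:
play_rows --pt "0 0 0.0003 0 0 0 1" --pt "0 0 0 0 0 0 1"

```text
time_s: 14.02
eef_pos: [0.4732, 0.0644, 0.3827]
eef_rot: [3.134, -0.209, -0.001]
force: [-12.1, -2.0, 30.8]
width: 0.0006
gripper_force: 15.1
```

Motion has stopped while the force rises sharply, so the lever is on its stop. I'll retract and check.

Emit:
play_rows --pt "0 0 -0.002 0 0 0 1" --pt "0 0 -0.01 0 0 0 1" --pt "0 0 -0.05 0 0 0 1" --pt "0 0 -0.06 0 0 0 1" --pt "0 0 -0.05 0 0 0 1" --pt "0 0 0 0 0 0 1"

```text
time_s: 14.78
eef_pos: [0.4734, 0.0645, 0.5573]
eef_rot: [-3.134, 0.209, -0.008]
force: [0.9, -0.2, -2.1]
width: 0.0003
gripper_force: 0.0
```

Run:
```python
from g import rep;rep()
from rig import vision
import cv2,numpy as np
b=vision.read_camera('scene')
cv2.imwrite('pics/s5.png',cv2.resize(b[130:215,290:400],None,fx=7,fy=7,interpolation=2)[:,:,::-1])
```

```text
t 14.78 tip mm [-44.4   0.7 176.3] tool x yaw -7.62 z [ 0.005  0.    -1.   ] F [ 0.9 -0.1 -2.1] w 0.3 grip 0.0
```

View pics/s5.png

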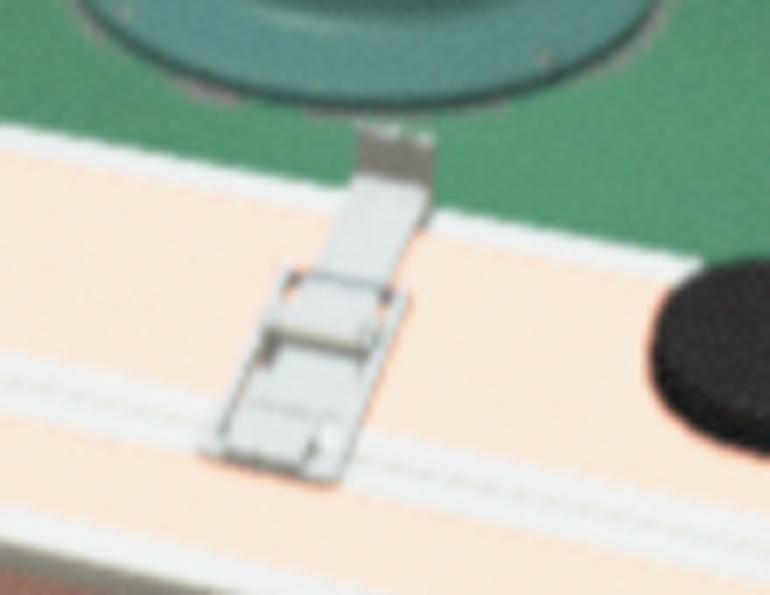

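The lever lies flat against the clip, its end at crop (392,185), and the lid gap is closed. I'll check the end's pixel position against the flat prediction.

Run:
```python
from h import *
p=vision.camera_params('scene');K=p['camera_matrix'];E=np.linalg.inv(p['extrinsics'])
a=np.radians(-7.6);x=np.array([np.cos(a),np.sin(a),0]);P=np.array([.5184,.0579,.182])
def pr(dx,dz):
    c=E[:3,:3]@(P+dx*x+[0,0,dz])+E[:3,3];u=K@np.array([c[0],-c[1],-c[2]]);u=u[:2]/u[2]
    return ((u-[290,130]+.5)*7-.5).round(1)
for v in(1.745,1.70,1.6,1.45):
    t=1.396+v;print(v,pr(66*np.cos(t)/1e3+.002*np.sin(t),66*np.sin(t)/1e3-.002*np.cos(t)))
print('clip top',pr(-.066,.018),'keeper shut',pr(.0505,-.0075))
```

```text
1.745 [392.7 189.9]
1.7 [393.1 181.2]
1.6 [393.7 162.7]
1.45 [393.2 137.7]
clip top [396.  140.8] keeper shut [261.9 481. ]
```

```bash
python3 -c "
from rig import ticket;print(ticket.finish_job())"
```

```text
the job is handed in; nothing more can be done
None
```

The case is fastened and handed in at about 15 s: the bar is hooked behind the keeper, the lever was pressed onto its stop at about 33 N, and the last picture shows it flat with the lid shut and the gripper clear; no verdict was returned.

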